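Chuck a specimen pin and show its end to the inspection camera

ROBOT

A 6-joint arm with a two-finger parallel gripper is mounted at the origin on the work surface. World frame = base frame: x ahead of the robot, y to its left, z up, the work surface at z = 0. Lengths are in m, angles in rad, forces in N, time in s.
With the tool pointing down it reaches from about 0.275 to 0.85 m from the base axis. Payload 5.2 kg.
Tool frame: the origin (TCP) lies midway between the tips of the shut fingers; the grasp point (between the pads) lies bot.tcp_to_grasp behind it (bot.tcp_to_grasp is the distance from the TCP to the grasp point, in m); z points along the fingers, y is the line along which they close (so a half turn about z gives the same grasp; the last joint's range is limited). The gripper opens to 85 mm and grips with 20 to 120 N. Pads are 22 mm wide; open, the fingers measure 114 mm over their backs; the gripper's body (76 mm by 85 mm) begins 54 mm behind the grasp point. The pads swing forward as they close: fully open they stand 13 mm farther back than shut.
Start: joints at [-1.536, 0.259, 1.535, -0, 1.348, -0.203], TCP at [0.13, -0.535, 0.231] pointing down, gripper open.
Joint ranges: [-3.14, 3.14], [-0.91, 2.08], [0.19, 2.58], [-1.22, 4.36], [0.22, 2.71], [-3.12, 3.12]. Speed limits (rad/s): [2.57, 2.57, 3.14, 3.14, 3.14, 3.14].

INTERFACE

Orientations are given as a unit quaternion [w, x, y, z].
In Python, from workcell import bot gives the robot as it stands.
- The arm moves only by the tool servo_tool, never from a script. Its argument "targets" is a list of rows, each a list of 7 numbers: the opening, from 0 (shut) to 1 (fully open), then the shift along the tool's x, y, z normalised to -1 to 1, where 1 is 0.03 m, then the turn, a rotation vector about the tool's x, y, z normalised to -1 to 1, where 1 is 90 degrees. A call has 1 to 20 rows; each row shifts and turns the commanded pose from where the row before left it, along the tool's axes as they then stand; what a row does not reach is not made up. A row lasts 1/12 s, in which the tool goes at most 41.7 mm and 7.16 degrees, less where a joint would pass 70% of its speed; a pose out of reach is approached as far as the arm can. A call with a number of a shift or a turn outside -1 to 1 is refused whole. A call with a gripper value outside its range is refused whole. The fingers move at their own pace and stop on an object; the grip force is fixed at half the most. Time passes only in rows, so rows that do not move let the fingers close. It gives the time, the measured TCP pose, the force, the opening and the grip force at its end, in the units of the state.
- bot.sense(): the state, without advancing time (a new reading comes with each control period).
- bot.read_camera(name): name is "scene" or "top" or "wrist"; returns (picture, depth): 384x512x3 uint8, red, green, blue; 384x512 float32, m along the optical axis (not along the pixel's ray), 0 where there is no reading.
- bot.camera_params(name): a dict with "K" (3x3 intrinsics, pixels), "R" (3x3) and "t" (3): a world point X has camera coordinates R X + t; the wrist camera has in their place "mount" (4x4, takes a point from camera to tool coordinates, whose origin is the TCP and whose axes are the flange's). Camera axes: x right, y down, z forward; pixel columns grow to the right and rows downward; lengths in m; the calibration is good to about 2 mm. The wrist camera is an equidistant fisheye: a pixel r from the principal point sees the ray r / f radians off the axis. A picture is of the moment at which its call begins: read the wrist's pose just before it. camera_params takes no time and is no camera call.
- bot.finish_job(): hands the job in; it is judged then, once.
The state is a dict: "time_s": time; "qpos": joint angles; "qd": joint speeds; "joint_torque": joint torques, N m; "tool_pos": TCP position; "orientation": TCP orientation; "contact_force": force on the tool from outside, world axes, zero at the start; "torque": the same for the moment, N m; "gripper_width": opening from 0.0 (shut) to 1.0 (fully open); "gripper_force": force on a finger pad.
Only numpy, scipy, OpenCV 4.12 (cv2) and the standard library are available. Lean on these libraries where they do the work, as an engineer would, in place of code of your own. Each camera call takes 0.05 s, during which the arm holds its last target. There are 200 camera calls.

TASK

While the hand chuck still sits in its stand, turn its knurled sleeve clockwise (seen from above) until the jaws clamp the steel specimen pin firmly. Then lift chuck and pin together out of the stand and finish holding the chuck still in the air, with the pin's free lower end at the inspection camera's focus point, 80 mm straight in front of the lens, and the pin pointing straight down the lens axis. Do not let go at the end, do not touch the pin with the fingers or knock the camera, and leave the other things on the bench where they are.

Things in the scene. Friction and masses are not known exactly. Their poses are not given: they have to be found in the camera images.
- chuck: Loose steel hand chuck, 0.3 kg, upright in the stand. Origin: centre of the underside of its dark square flange (52 x 52 mm, z 0 to 12 mm); z is its axis, up. Above: the round knurled sleeve to grip, turn and lift by, diameter 44 mm, z 12 to 46 mm. Below: three jaws 7 mm wide, z -0.5 to -22.5 mm. In the stand the flange cannot turn (1 to 2 mm play); it lifts straight up and out.
- sleeve (a joint): Turn of the sleeve, rad: 0 fully open, grows clockwise seen from above (tightening), stop at 1.9; starts at 0 to 0.25. The three coupled jaws close 4 mm per rad, meet the pin at about 0.85, and 0.3 to 0.45 rad more squeezes it firmly. It turns stiffly (0.3 N m) and stays where left, so the jaws stay clamped. A dark line on top shows its turn.
- pin: Specimen pin: loose plain steel bar, diameter 12 mm, 62 mm long, 55 g. Origin: centre of its lower end face (the end to show); z runs up along the pin. It stands in the stand's socket under the chuck, its lower end 68 mm below the chuck's origin, its top 16 mm up between the jaws, not held by the chuck until they are closed.
- stand: Aluminium chuck stand, fixed: base 100 x 80 x 20 mm with a socket for the pin, 15 mm wide, 12 mm deep. Two cheeks at its +y and -y sides carry the flange at 76 mm height; their lips reach 84 mm, 4 mm below the sleeve, and span 62 mm (x) by 63 mm (y) over all. Origin: centre of the underside, z up. Open to its front and back (x).
- camera_head: Inspection camera's head, fixed: a black barrel, diameter 54 mm, 70 mm long, in a grey cradle on a base 100 x 80 mm; lens 97 mm above the bench, looking obliquely upwards, 30 degrees off vertical, leaning towards the robot. Origin: centre of the lens front; z is the lens axis, out of the lens; the barrel lies at z below 0.
- focus (a point): The camera's focus point, in the air on the lens axis 80 mm in front of the lens (same axes as the camera head). The pin's lower end belongs here, with the pin's z along the lens axis z.
- mount_a: Bystander: specimen mount, black disc 30 mm in diameter, 20 mm high, between stand and camera.
- mount_b: Bystander: specimen mount, grey disc 30 mm in diameter, 20 mm high.
- jar: Bystander: closed jar, 60 mm in diameter, 75 mm high.
- dish: Bystander: white shallow dish, 90 mm in diameter, 18 mm high.
- screwdriver: Bystander: screwdriver lying down, 160 mm long.
- tweezers: Bystander: steel tweezers lying down, 120 mm long.
- bottle: Bystander: closed white bottle, 56 mm in diameter, 130 mm high.
Mind the look-alikes: they are no part of the job. Leave any pink or purple look-alike of the stand alone. What is shaped like the chuck but red is not meant.

How it is judged:
By the outcome, as a careful person would: the job done as asked, in the order asked, and still so for the second after the job is handed in, while the arm keeps its last pose, push and grip.
It also fails if it takes over 43 s, if anything falls off the work surface, if the arm or the gripper's body presses on something with over 40 N, if the wrist force passes 120 N, or if a joint passes its speed limit or range.

## Working session

There is one attempt and no reset: what is moved stays moved. The work goes in short steps, Python scripts to look and compute and a tool call to move; the robot and the scene stay as the last step left them, time stands still between calls to the robot, and variables do not carry over. Pictures are saved under pics/ and viewed, at most 13 in all, crops included, and the job is handed in when it is done.

Besides the shell and the picture viewer there is one more tool, called after "Call:" as name(argument=value, ...) on one line, values as JSON. servo_tool: Moves the arm, as the interface text tells. Scaled input: -1 to 1 covers 0.03 m each way for a shift and 90 degrees each way for a turn. Its arguments: {"type":"object","properties":{"targets":{"type":"array","items":{"type":"array","items":{"type":"number","minimum":-1,"maximum":1}}}},"required":["targets"]}

```bash
mkdir -p pics; ls
python3 - <<'E'
from workcell import bot
import cv2,numpy as np
for n in("scene","top"):
    p,d=bot.read_camera(n); cv2.imwrite(f"pics/{n}0.png",p[:,:,::-1]); np.savez(f"{n}0.npz",p=p,d=d)
    print(n,bot.camera_params(n))
print(bot.camera_params("wrist"),bot.tcp_to_grasp,bot.sense())
E
```

```text
pics
scene {'K': array([[463.41004171,   0.        , 264.92033588],
       [  0.        , 463.41004171, 192.11108532],
       [  0.        ,   0.        ,   1.        ]]), 'R': array([[ 0.87495457,  0.4837932 ,  0.01996626],
       [ 0.29359378, -0.49728002, -0.81640387],
       [-0.38504182,  0.72017826, -0.5771361 ]]), 't': array([-0.52834098, -0.08827077,  1.79158441])}
top {'K': array([[498.36760871,   0.        , 261.5470059 ],
       [  0.        , 498.36760871, 187.18675805],
       [  0.        ,   0.        ,   1.        ]]), 'R': array([[ 0.00963406, -0.99988605,  0.01162219],
       [-0.98091893, -0.01170702, -0.1940644 ],
       [ 0.19417834, -0.0095308 , -0.98091994]]), 't': array([-0.02373595,  0.61598436,  1.25936247])}
{'K': array([[297.31863964,   0.        , 251.06176538],
       [  0.        , 297.31863964, 191.31720129],
       [  0.        ,   0.        ,   1.        ]]), 'mount': array([[ 1.70606493e-04, -9.55160848e-01, -2.96087360e-01,
         7.42011264e-02],
       [ 9.99999985e-01,  1.68582285e-04,  3.23664349e-05,
         5.92561445e-04],
       [ 1.8999
[... 172 characters left out ...]
': 0.1, 'qpos': array([-1.53583134e+00,  2.59268593e-01,  1.53598717e+00,  6.99506838e-06,
        1.34800375e+00, -2.02781335e-01]), 'qd': array([-0.0005982 , -0.00149076, -0.00200821,  0.00055864,  0.00080004,
       -0.00123084]), 'joint_torque': array([ 3.23778710e-03, -4.46968138e+01, -2.91250080e+01, -3.67532321e-04,
        6.21080515e-03, -1.04280429e-05]), 'tool_pos': array([ 0.12955015, -0.53403013,  0.23055322]), 'orientation': array([-8.30211852e-04,  9.92942649e-01,  1.18592587e-01,  7.32479920e-05]), 'contact_force': array([ 0.54974398,  0.11801995, -0.4669115 ]), 'torque': array([-0.03073228,  0.00299263,  0.03012608]), 'gripper_force': 0.0, 'gripper_width': 0.997767961741157}
```

View pics/scene0.png

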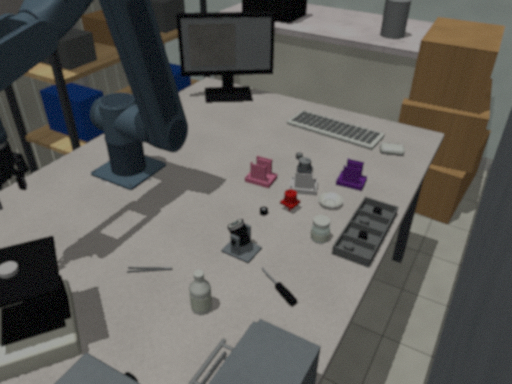

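View pics/top0.png

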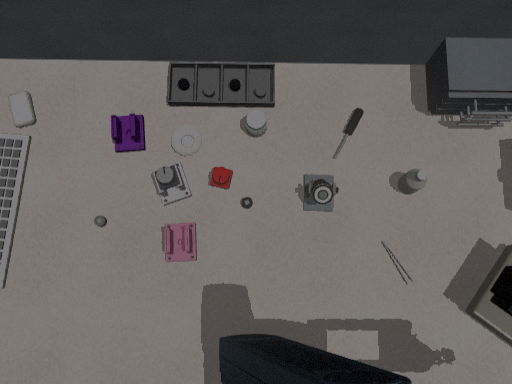

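The top view shows the candidates. The chuck in the grey stand is at (167,178). The red look-alike chuck is at (221,178). The pink stand at (180,242) and the purple stand at (128,132) are both empty. The camera head is at (320,192). The steel-grey chuck in the aluminium stand fits the description, so I'll confirm it in a crop.

```bash
cat > h.py <<'E'
import numpy as np,cv2
from workcell import bot
from scipy.spatial.transform import Rotation as Ro
def cloud(n,d):
    c=bot.camera_params(n);K=c["K"];v,u=np.mgrid[:384,:512]
    P=np.stack([(u-K[0,2])/K[0,0]*d,(v-K[1,2])/K[1,1]*d,d],-1)
    return (P-c["t"])@c["R"]
def ray(n,u,v,z):
    c=bot.camera_params(n);r=c["R"].T@np.linalg.inv(c["K"])@[u,v,1];o=-c["R"].T@c["t"]
    return o+r*(z-o[2])/r[2]
E
python3 - <<'E'
from h import *
a=np.load("top0.npz");p=a["p"];W=cloud("top",a["d"])
def rep(name,u0,u1,v0,v1,lo,hi):
    w=W[v0:v1,u0:u1].reshape(-1,3);m=(w[:,2]>lo)&(w[:,2]<hi);q=w[m]
    print(name,len(q),q.mean(0).round(4),q.min(0).round(3),q.max(0).round(3))
print("table",W[260:300,230:300,2].mean())
rep("chuck top",140,195,155,210,.112,.135)
rep("stand base",140,195,155,210,.012,.028)
rep("cam hi",295,345,165,220,.06,.15)
print((W[172:212:3,300:344:3,2]*1000).astype(int))
# min area rects
hsv=cv2.cvtColor(p,cv2.COLOR_RGB2HSV)
im=np.hstack([cv2.resize(p[150:215,140:205],(390,390),interpolation=3),cv2.resize(p[160:225,288:353],(390,390),interpolation=3)])
cv2.imwrite("pics/crop1.png",im[:,:,::-1])
E
```

```text
table 0.006939446658603235
chuck top 246 [0.6324 0.2285 0.1226] [0.612 0.208 0.113] [0.654 0.252 0.131]
stand base 461 [0.6169 0.2156 0.0207] [0.573 0.177 0.013] [0.714 0.283 0.027]
cam hi 516 [ 0.6001 -0.1716  0.0934] [ 0.568 -0.216  0.06 ] [ 0.637 -0.131  0.116]
[[  3   0   1   0  -4   2   1   1   3   2   1   6  -2   2  -2]
 [ -2   2  11  10  14  11  13   3   5   3  -2   0   1   3  -2]
 [ -1   0  11  15  16   7  14   8  10   8  17   4   2   0  -1]
 [  0   0   9  12   9  48  61  84  87  13  10   8   0  -3   6]
 [  0   2  15  79  14  87 101 108 111  96   9  84   0   2   4]
 [  1   0  72  87  76 108 103 111 110 106 106  83   0   3  -1]
 [  3   4  69  80  84 105 102 106 104 105 105  77  72   0  -6]
 [  4   0  29  78  98  99  97  97 103 106  97  80  64   3   3]
 [ -1   1  29  16  94  97  96  97  99  97  98  55   0   1   4]
 [ -1   1  11   8  15  92  93  91  94  95  88  -1   3   0   5]
 [  1   0   6  15  10   8  88  82  94  83   5   0   2   1   0]
 [  1   1   9  11  10  10  12  10  11  11   6   3   2  -8  -1]
 [  3   0  12   8  14   7   8  10  12  10  13   3   0   3   3]
 [  0  -2   3   1   5   1   5   5   2   5   5  -1   0   1   0]]
```

View pics/crop1.png

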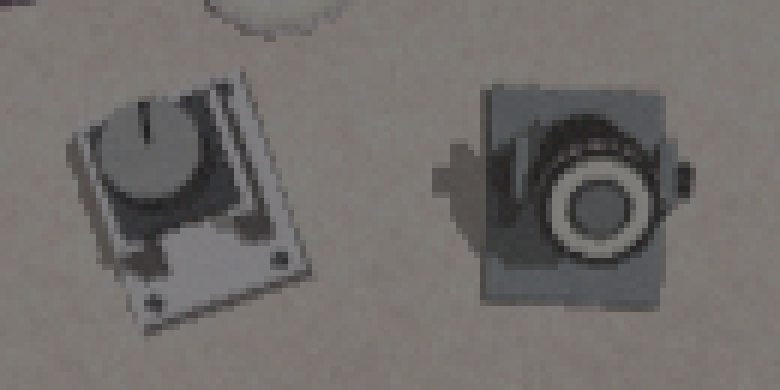

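The crop confirms it: the steel-grey chuck is in the aluminium stand, with its dark line visible at (147,120). The camera head's light ring is at (600,207) in the right half. The red chuck and the pink and purple stands are not involved. I'll swing the tool's yaw first.

Call:
servo_tool(targets=[[1, 0, 0, 0, 0, 0, -0.079], [1, 0, 0, 0, 0, 0, -0.079], [1, 0, 0, 0, 0, 0, -0.079], [1, 0, 0, 0, 0, 0, -0.079], [1, 0, 0, 0, 0, 0, -0.079], [1, 0, 0, 0, 0, 0, -0.079], [1, 0, 0, 0, 0, 0, -0.079], [1, 0, 0, 0, 0, 0, -0.079], [1, 0, 0, 0, 0, 0, -0.079], [1, 0, 0, 0, 0, 0, -0.079], [1, 0, 0, 0, 0, 0, -0.079], [1, 0, 0, 0, 0, 0, -0.079], [1, 0, 0, 0, 0, 0, -0.079], [1, 0, 0, 0, 0, 0, -0.079], [1, 0, 0, 0, 0, 0, -0.079], [1, 0, 0, 0, 0, 0, -0.079], [1, 0, 0, 0, 0, 0, -0.079], [1, 0, 0, 0, 0, 0, -0.079], [1, 0, 0, 0, 0, 0, -0.079]])

```text
time_s: 1.68
tool_pos: [0.1296, -0.5342, 0.2308]
orientation: [-0.0, 0.267, 0.964, 0.001]
contact_force: [0.2, -0.5, 1.5]
gripper_width: 1.0
gripper_force: 0.0
```

Call:
servo_tool(targets=[[1, -0.1, 0.96, -0.1, 0, 0, 0], [1, -0.1, 0.96, -0.1, 0, 0, 0], [1, -0.1, 0.96, -0.1, 0, 0, 0], [1, -0.1, 0.96, -0.1, 0, 0, 0], [1, -0.1, 0.96, -0.1, 0, 0, 0], [1, -0.1, 0.96, -0.1, 0, 0, 0], [1, -0.1, 0.96, -0.1, 0, 0, 0], [1, -0.1, 0.96, -0.1, 0, 0, 0], [1, -0.1, 0.96, -0.1, 0, 0, 0], [1, -0.1, 0.96, -0.1, 0, 0, 0], [1, -0.1, 0.96, -0.1, 0, 0, 0], [1, -0.1, 0.96, -0.1, 0, 0, 0], [1, -0.1, 0.96, -0.1, 0, 0, 0], [1, -0.1, 0.96, -0.1, 0, 0, 0], [1, -0.1, 0.96, -0.1, 0, 0, 0], [1, -0.1, 0.96, -0.1, 0, 0, 0], [1, -0.1, 0.96, -0.1, 0, 0, 0], [1, -0.1, 0.96, -0.1, 0, 0, 0], [1, 0, 0, 0, 0, 0, 0], [1, 0, 0, 0, 0, 0, 0]])

```text
time_s: 3.35
tool_pos: [0.4452, -0.1184, 0.285]
orientation: [-0.0, 0.268, 0.963, -0.0]
contact_force: [-0.2, -0.2, 0.0]
gripper_width: 1.0
gripper_force: 0.0
```

```bash
cat >> h.py <<'E'
def tool(s): return Ro.from_quat(np.roll(s["orientation"],-1)).as_matrix(),s["tool_pos"]
def wrist(tag):
    s=bot.sense();p,d=bot.read_camera("wrist");R,t=tool(s)
    np.savez(tag,p=p,d=d,R=R,t=t); cv2.imwrite(f"pics/{tag}.png",p[:,:,::-1]); return p,wcloud(d,R,t)
def wcloud(d,R,t):
    c=bot.camera_params("wrist");K=c["K"];v,u=np.mgrid[:384,:512]
    x=(u-K[0,2])/K[0,0];y=(v-K[1,2])/K[1,1];r=np.hypot(x,y)+1e-9;k=np.tan(r)/r
    P=np.stack([x*k*d,y*k*d,d],-1);M=c["mount"]
    return (P@M[:3,:3].T+M[:3,3])@R.T+t
def st():
    s=bot.sense();R,t=tool(s)
    print("t",round(s["time_s"],2),"pos",t.round(4),"x",R[:,0].round(3),"z",R[:,2].round(3),"q",s["qpos"].round(2),"w",round(s["gripper_width"],3),"gf",round(s["gripper_force"],1),"F",s["contact_force"].round(1),"T",s["torque"].round(2))
E
python3 -c "
from h import *
st();wrist('w1')"
```

```text
t 3.35 pos [ 0.4452 -0.1184  0.285 ] x [-0.856  0.516  0.001] z [-0.001  0.    -1.   ] q [-0.5   0.06  1.64 -0.    1.44 -1.53] w 1.0 gf 0.0 F [-0.2 -0.2  0. ] T [-0.05 -0.02  0.  ]
```

View pics/w1.png

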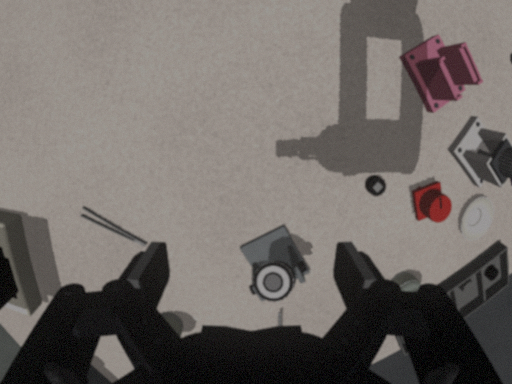

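The wrist view shows the lens ring at about (273,281), with the camera base corners near (242,245) and (285,227). Next I'll fit the lens plane and the base edges.

```bash
cat > lens.py <<'E'
from h import *
def fit(p,W,u0,u1,v0,v1,name):
    g=p.astype(int).sum(2)/3
    w=W[v0:v1,u0:u1];c=g[v0:v1,u0:u1]
    m=(w[...,2]>.08)&(w[...,2]<.13)
    ring=((m)&(c>np.percentile(c[m],60))).astype(np.uint8)
    cs,_=cv2.findContours(ring,cv2.RETR_EXTERNAL,cv2.CHAIN_APPROX_NONE);k=max(cs,key=cv2.contourArea)
    e=cv2.fitEllipse(k);print(name,"ellipse",e[0][0]+u0,e[0][1]+v0,e[1],e[2])
    f=cv2.drawContours(np.zeros_like(ring),[k],-1,1,-1)>0
    q=w[f&m];ctr=np.median(q,0)
    q=q[np.linalg.norm(q-ctr,axis=1)<.03]
    for _ in range(4):
        ctr=q.mean(0);n=np.linalg.svd(q-ctr)[2][2];n*=np.sign(n[2]);r=(q-ctr)@n;q=q[abs(r)<2.5*r.std()+1e-4]
    print(name,len(q),"ctr",ctr.round(4),"n",n.round(3),"tilt",np.degrees(np.arccos(n[2])).round(1),"az",np.degrees(np.arctan2(n[1],n[0])).round(1),"sd",r.std())
    # base top
    b=(W[...,2]>.005)&(W[...,2]<.03)
    return e
def base(p,W,box,name):
    u0,u1,v0,v1=box
    w=W[v0:v1,u0:u1].reshape(-1,3);lo=w[(w[:,2]>.006)&(w[:,2]<.025)]
    print(name,"base",len(lo),lo.mean(0).round(3),cv2.minAreaRect(lo[:,:2].astype(np.float32)*1000))
a=np.load("w1.npz");W=wcloud(a["d"],a["R"],a["t"])
fit(a["p"],W,248,300,260,305,"wrist");base(a["p"],W,(230,320,215,310),"wrist")
a=np.load("top0.npz");Wt=cloud("top",a["d"]);fit(a["p"],Wt,300,345,172,212,"top");base(a["p"],Wt,(295,345,165,220),"top")
w=W[130:170,450:512].reshape(-1,3)
E
python3 lens.py
python3 - <<'E'
import cv2,numpy as np
a=np.load("w1.npz")["p"]
cv2.imwrite("pics/c2.png",cv2.resize(a[215:315,220:330],(770,590),interpolation=3)[:,:,::-1])
E
```

```text
wrist ellipse 272.77722358703613 281.5943260192871 (31.456575393676758, 31.993803024291992) 113.01400756835938
wrist 822 ctr [ 0.5891 -0.1732  0.0985] n [-0.503  0.014  0.864] tilt 30.2 az 178.4 sd 0.0008745134043869189
wrist base 1469 [ 0.588 -0.169  0.011] ((610.9087524414062, -173.66665649414062), (79.89786529541016, 101.3672866821289), 88.32530975341797)
top ellipse 322.5277404785156 194.11912155151367 (15.631086349487305, 16.131633758544922) 53.26100158691406
top 215 ctr [ 0.5922 -0.1731  0.0997] n [-0.53  -0.003  0.848] tilt 32.0 az -179.6 sd 0.0022543826313919787
top base 547 [ 0.611 -0.17   0.011] ((615.9677124023438, -176.66400146484375), (151.46697998046875, 134.52438354492188), 0.5265407562255859)
```

View pics/c2.png

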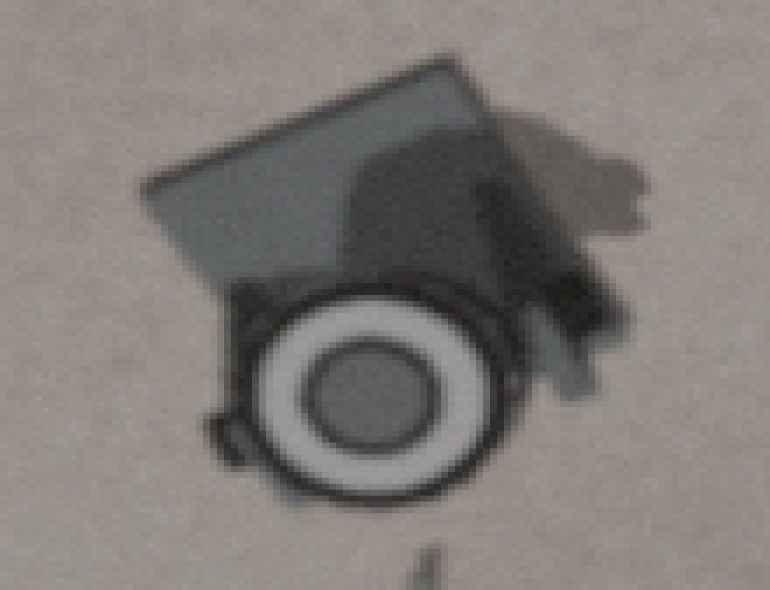

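The crop shows the lens ring centred at about (372,397) in crop pixels. The plane fit gives tilt 30.2° and azimuth 178.4°, and the base rectangle gives the same yaw. That puts the focus at about (0.550, -0.172, 0.166). Next I go above the chuck.

Call:
servo_tool(targets=[[1, 0.044, 0.935, 0.12, 0, 0, 0], [1, 0.044, 0.935, 0.12, 0, 0, 0], [1, 0.044, 0.935, 0.12, 0, 0, 0], [1, 0.044, 0.935, 0.12, 0, 0, 0], [1, 0.044, 0.935, 0.12, 0, 0, 0], [1, 0.044, 0.935, 0.12, 0, 0, 0], [1, 0.044, 0.935, 0.12, 0, 0, 0], [1, 0.044, 0.935, 0.12, 0, 0, 0], [1, 0.044, 0.935, 0.12, 0, 0, 0], [1, 0.044, 0.935, 0.12, 0, 0, 0], [1, 0.044, 0.935, 0.12, 0, 0, 0], [1, 0.044, 0.935, 0.12, 0, 0, 0], [1, 0.044, 0.935, 0.12, 0, 0, 0], [1, 0.044, 0.935, 0.12, 0, 0, 0], [1, 0, 0, 0, 0, 0, 0], [1, 0, 0, 0, 0, 0, 0]])

```text
time_s: 4.73
tool_pos: [0.6331, 0.225, 0.2334]
orientation: [-0.001, 0.27, 0.963, -0.001]
contact_force: [-0.0, -0.7, -0.6]
gripper_width: 1.0
gripper_force: 0.0
```

Run:
```python
from h import *
st();p,W=wrist('w2')
R,t=np.load('w2.npz')['R'],np.load('w2.npz')['t']
near=np.hypot(W[...,0]-.632,W[...,1]-.228)<.05
m=near&(W[...,2]>.113)&(W[...,2]<.132)
n,l,s,_=cv2.connectedComponentsWithStats(m.astype(np.uint8))
i=1+s[1:,4].argmax();v,u=np.where(l==i);print(u.min(),u.max(),v.min(),v.max())
q=W[l==i];print(len(q),"z med",np.median(q[:,2]).round(4))
c,r=cv2.minEnclosingCircle(q[:,:2].astype(np.float32)*1000);print("circle",c,r,"mean",q.mean(0).round(4), cv2.minAreaRect(q[:,:2].astype(np.float32)*1000))
d=np.array([c[0]/1000,c[1]/1000,t[2]])-t;print("tool shift to centre",R.T@d)
```

```text
t 4.73 pos [0.6331 0.225  0.2334] x [-0.855  0.519  0.002] z [-0.002 -0.001 -1.   ] q [ 0.18  0.48  1.2  -0.    1.46 -0.85] w 1.0 gf 0.0 F [-0.  -0.7 -0.6] T [ 0.03 -0.01 -0.03]
232 280 159 208
1861 z med 0.1225
circle (631.6781005859375, 229.65150451660156) 22.29363441467285 mean [0.6307 0.23   0.1223] ((631.4440307617188, 229.73214721679688), (43.486385345458984, 43.404296875), 18.89981460571289)
tool shift to centre [ 3.67713883e-03  3.23509246e-03 -9.34936422e-07]
```

View pics/w2.png

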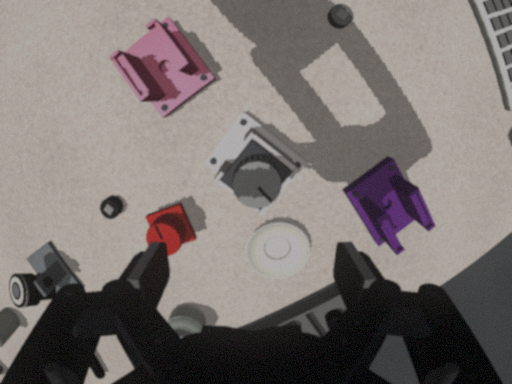

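The wrist view shows the chuck top at about (256,183), under the open fingers. Next to it are the red chuck at (165,232), the dish at (278,250), the purple stand and the pink stand. The measured centre is (0.6315, 0.2297), so I descend.

Call:
servo_tool(targets=[[1, 0.013, 0.011, 0.49, 0, 0, 0], [1, 0.013, 0.011, 0.49, 0, 0, 0], [1, 0.013, 0.011, 0.49, 0, 0, 0], [1, 0.013, 0.011, 0.49, 0, 0, 0], [1, 0.013, 0.011, 0.49, 0, 0, 0], [1, 0.013, 0.011, 0.49, 0, 0, 0], [1, 0.013, 0.011, 0.49, 0, 0, 0], [1, 0.013, 0.011, 0.49, 0, 0, 0], [1, 0.013, 0.011, 0.49, 0, 0, 0], [1, 0, 0, 0.3, 0, 0, 0], [1, 0, 0, 0, 0, 0, 0], [1, 0, 0, 0, 0, 0, 0]])

```text
time_s: 5.78
tool_pos: [0.6315, 0.2287, 0.0938]
orientation: [-0.0, 0.27, 0.963, -0.0]
contact_force: [-0.0, -0.9, 0.3]
gripper_width: 0.999
gripper_force: 0.0
```

Run:
```python
from h import *
st();R,t=tool(bot.sense());print((R.T@(np.array([.6315,.2297,.087])-t)/.03).round(3), (R.T@[0,0,-1]).round(4))
```

```text
t 5.78 pos [0.6315 0.2287 0.0938] x [-0.854  0.52   0.   ] z [-0.001 -0.    -1.   ] q [ 0.18  0.58  1.39 -0.    1.17 -0.84] w 0.999 gf 0.0 F [-0.  -0.9  0.3] T [ 0.02  0.05 -0.02]
[0.017 0.028 0.226] [-3.e-04  6.e-04  1.e+00]
```

Call:
servo_tool(targets=[[1, 0.017, 0.028, 0.2, 0, 0, 0], [1, 0, 0, 0, 0, 0, 0], [0, 0, 0, 0, 0, 0, 0], [0, 0, 0, 0, 0, 0, 0], [0, 0, 0, 0, 0, 0, 0], [0, 0, 0, 0, 0, 0, 0], [0, 0, 0, 0, 0, 0, 0], [0, 0, 0, 0, 0, 0, 0], [0, 0, 0, 0, 0, 0, 0], [0, 0, 0, 0, 0, 0, 0]])

```text
time_s: 6.62
tool_pos: [0.6319, 0.2311, 0.0883]
orientation: [0.0, 0.27, 0.963, 0.0]
contact_force: [-1.1, -0.7, 5.6]
gripper_width: 0.503
gripper_force: 60.9
```

```bash
python3 -c "
from h import *
st()"
```

```text
t 6.62 pos [0.6319 0.2311 0.0883] x [-0.855  0.519 -0.001] z [ 0.001  0.    -1.   ] q [ 0.19  0.59  1.39  0.    1.16 -0.84] w 0.503 gf 60.9 F [-1.1 -0.7  5.6] T [-0.02  0.17  0.01]
```

Call:
servo_tool(targets=[[0, 0, 0, 0, 0, 0, 0.04], [0, 0, 0, 0, 0, 0, 0.04], [0, 0, 0, 0, 0, 0, 0.04], [0, 0, 0, 0, 0, 0, 0.04], [0, 0, 0, 0, 0, 0, 0.04], [0, 0, 0, 0, 0, 0, 0.04], [0, 0, 0, 0, 0, 0, 0.04], [0, 0, 0, 0, 0, 0, 0.04], [0, 0, 0, 0, 0, 0, 0]])

```text
time_s: 7.37
tool_pos: [0.6323, 0.2316, 0.0883]
orientation: [0.001, 0.501, 0.865, 0.001]
contact_force: [0.8, 1.0, 5.3]
gripper_width: 0.503
gripper_force: 61.3
```

```bash
python3 -c "
from h import *
st()"
```

```text
t 7.37 pos [0.6323 0.2316 0.0883] x [-0.497  0.868 -0.   ] z [ 0.002  0.001 -1.   ] q [ 0.19  0.59  1.39  0.    1.16 -0.33] w 0.503 gf 61.3 F [0.8 1.  5.3] T [ 0.26 -0.06 -0.1 ]
```

Call:
servo_tool(targets=[[0, 0, 0, 0, 0, 0, 0.04], [0, 0, 0, 0, 0, 0, 0.04], [0, 0, 0, 0, 0, 0, 0.04], [0, 0, 0, 0, 0, 0, 0.04], [0, 0, 0, 0, 0, 0, 0.04]])

```text
time_s: 7.78
tool_pos: [0.6328, 0.2317, 0.0883]
orientation: [0.001, 0.63, 0.777, 0.001]
contact_force: [2.3, 2.5, 2.9]
gripper_width: 0.495
gripper_force: 61.1
```

```bash
python3 -c "
from h import *
st()"
```

```text
t 7.78 pos [0.6328 0.2317 0.0883] x [-0.206  0.979  0.   ] z [ 0.003  0.001 -1.   ] q [ 0.19  0.59  1.39  0.    1.16 -0.02] w 0.495 gf 61.1 F [2.3 2.5 2.9] T [ 0.35 -0.26  0.33]
```

Call:
servo_tool(targets=[[0, 0, 0, 0, 0, 0, 0.03], [0, 0, 0, 0, 0, 0, 0.03], [0, 0, 0, 0, 0, 0, 0.03], [0, 0, 0, 0, 0, 0, 0]])

```text
time_s: 8.12
tool_pos: [0.633, 0.2317, 0.0883]
orientation: [0.001, 0.683, 0.73, 0.002]
contact_force: [3.2, 3.2, 4.5]
gripper_width: 0.499
gripper_force: 61.2
```

```bash
python3 -c "
from h import *
st()"
```

```text
t 8.12 pos [0.633  0.2317 0.0883] x [-0.067  0.998  0.001] z [ 0.003  0.001 -1.   ] q [0.19 0.59 1.39 0.   1.16 0.12] w 0.499 gf 61.2 F [3.2 3.2 4.5] T [ 0.38 -0.41  0.  ]
```

Call:
servo_tool(targets=[[0, 0, 0, 0, 0, 0, 0.03], [0, 0, 0, 0, 0, 0, 0.03]])

```text
time_s: 8.28
tool_pos: [0.6331, 0.2316, 0.0883]
orientation: [0.001, 0.716, 0.698, 0.002]
contact_force: [3.9, 2.6, 2.9]
gripper_width: 0.498
gripper_force: 61.1
```

```bash
python3 -c "
from h import *
st()"
```

```text
t 8.28 pos [0.6331 0.2316 0.0883] x [0.026 1.    0.001] z [ 0.004  0.001 -1.   ] q [0.19 0.59 1.39 0.   1.16 0.21] w 0.498 gf 61.1 F [3.9 2.6 2.9] T [ 0.46 -0.56  0.56]
```

Call:
servo_tool(targets=[[0, 0, 0, 0, 0, 0, 0.03], [0, 0, 0, 0, 0, 0, 0.03]])

```text
time_s: 8.45
tool_pos: [0.6333, 0.2316, 0.0883]
orientation: [0.001, 0.748, 0.663, 0.002]
contact_force: [4.8, 2.6, 3.3]
gripper_width: 0.497
gripper_force: 61.0
```

```bash
python3 -c "
from h import *
st();wrist('w3')"
```

```text
t 8.45 pos [0.6333 0.2316 0.0883] x [0.12  0.993 0.001] z [ 0.004  0.001 -1.   ] q [0.19 0.59 1.39 0.   1.16 0.31] w 0.497 gf 61.0 F [4.8 2.6 3.3] T [ 0.42 -0.71  0.63]
```

View pics/w3.png

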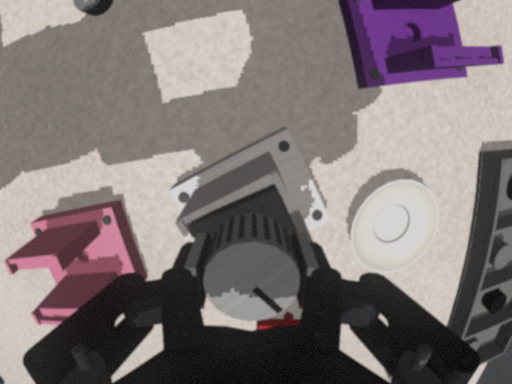

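The sleeve turned with the grip, since the line at (267,299) kept its place relative to the fingers. The turning torque rose from 0.33 to 0.63 N m, so the jaws are squeezing. I'll give it a touch more, then lift.

Call:
servo_tool(targets=[[0, 0, 0, 0, 0, 0, 0.03], [0, 0, 0, 0, 0, 0, 0], [0, 0, 0, 0, 0, 0, 0], [0, 0, 0, -0.15, 0, 0, 0], [0, 0, 0, -0.3, 0, 0, 0], [0, 0, 0, -0.3, 0, 0, 0], [0, 0, 0, -0.3, 0, 0, 0], [0, 0, 0, -0.3, 0, 0, 0], [0, 0, 0, -0.3, 0, 0, 0]])

```text
time_s: 9.25
tool_pos: [0.6309, 0.2308, 0.1374]
orientation: [-0.0, 0.764, 0.645, -0.001]
contact_force: [-0.1, 0.2, -3.2]
gripper_width: 0.499
gripper_force: 63.0
```

```bash
python3 -c "
from h import *
st()"
```

```text
t 9.25 pos [0.6309 0.2308 0.1374] x [ 0.168  0.986 -0.001] z [-0.002 -0.    -1.   ] q [ 0.19  0.54  1.34 -0.    1.26  0.35] w 0.499 gf 63.0 F [-0.1  0.2 -3.2] T [ 0.    0.03 -0.01]
```

Call:
servo_tool(targets=[[0, 0, 0, -0.4, 0, 0, 0], [0, 0, 0, -0.5, 0, 0, 0], [0, 0, 0, -0.6, 0, 0, 0], [0, 0, 0, -0.6, 0, 0, 0], [0, 0, 0, -0.6, 0, 0, 0], [0, 0, 0, -0.6, 0, 0, 0], [0, 0, 0, -0.6, 0, 0, 0], [0, 0, 0, -0.4, 0, 0, 0], [0, 0, 0, 0, 0, 0, 0]])

```text
time_s: 10.0
tool_pos: [0.6328, 0.2313, 0.2708]
orientation: [0.002, 0.764, 0.645, 0.003]
contact_force: [-0.3, 0.0, -3.3]
gripper_width: 0.499
gripper_force: 63.2
```

Run:
```python
from h import *
st()
p,d=bot.read_camera("scene");cv2.imwrite("pics/s1.png",cv2.resize(p[60:260,200:420],(792,600)[:2],interpolation=3)[:,:,::-1])
c=bot.camera_params("scene");x=c["K"]@(c["R"]@bot.sense()["tool_pos"]+c["t"]);print(x[:2]/x[2])
np.savez("s1",p=p,d=d)
```

```text
t 10.0 pos [0.6328 0.2313 0.2708] x [0.168 0.986 0.002] z [ 0.007  0.001 -1.   ] q [ 0.19  0.46  1.14 -0.    1.53  0.35] w 0.499 gf 63.2 F [-0.3  0.  -3.3] T [ 0.02 -0.08 -0.  ]
[307.12609853 121.72790359]
```

View pics/s1.png

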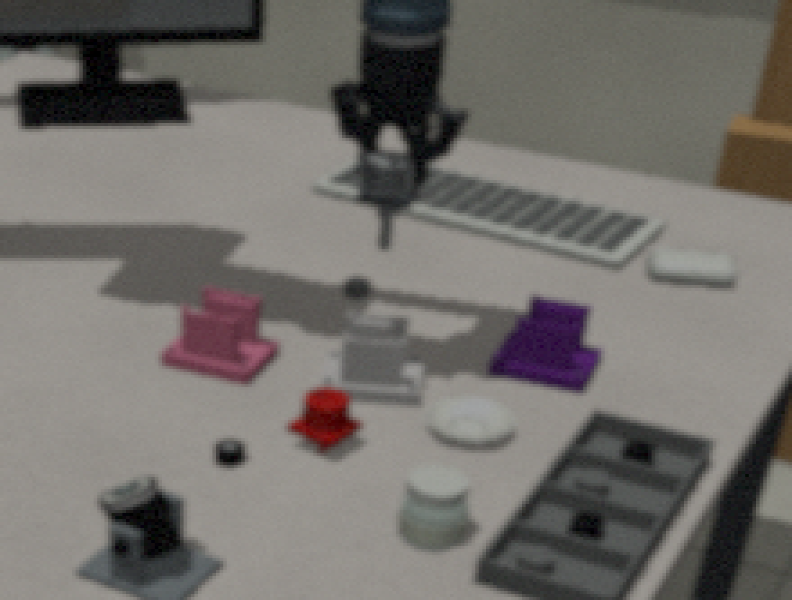

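The chuck and pin came out together. The measured weight is 3.3 N, and the pin hangs below the chuck at about (384,230) in the crop. The stand is empty and the bystanders have not moved. Next I cross to a stand-off behind the focus and tilt.

Call:
servo_tool(targets=[[0, -0.47, -0.09, -0.06, 0, 0, 0], [0, -0.94, -0.19, -0.06, 0, 0, 0], [0, -0.94, -0.19, -0.06, 0, 0, 0], [0, -0.94, -0.19, -0.06, 0, 0, 0], [0, -0.94, -0.19, -0.06, 0, 0, 0], [0, -0.94, -0.19, -0.06, 0, 0, 0], [0, -0.94, -0.19, -0.06, 0, 0, 0], [0, -0.94, -0.19, -0.06, 0, 0, 0], [0, -0.94, -0.19, -0.06, 0, 0, 0], [0, -0.94, -0.19, -0.06, 0, 0, 0], [0, -0.94, -0.19, -0.06, 0, 0, 0], [0, -0.94, -0.19, -0.06, 0, 0, 0], [0, -0.94, -0.19, -0.06, 0, 0, 0], [0, -0.94, -0.19, -0.06, 0, 0, 0], [0, -0.94, -0.19, -0.06, 0, 0, 0], [0, -0.47, -0.09, -0.06, 0, 0, 0], [0, 0, 0, 0, 0, 0, 0]])

```text
time_s: 11.47
tool_pos: [0.4743, -0.1746, 0.2941]
orientation: [-0.0, 0.766, 0.643, -0.001]
contact_force: [0.1, -0.1, -3.0]
gripper_width: 0.5
gripper_force: 63.2
```

Call:
servo_tool(targets=[[0, 0, 0, 0, -0.041, 0.006, 0], [0, 0, 0, 0, -0.041, 0.006, 0], [0, 0, 0, 0, -0.041, 0.006, 0], [0, 0, 0, 0, -0.041, 0.006, 0], [0, 0, 0, 0, -0.041, 0.006, 0], [0, 0, 0, 0, -0.041, 0.006, 0], [0, 0, 0, 0, -0.041, 0.006, 0], [0, 0, 0, 0, -0.041, 0.006, 0], [0, 0, 0, 0, 0, 0, 0], [0, 0, 0, 0, 0, 0, 0]])

```text
time_s: 12.3
tool_pos: [0.475, -0.1708, 0.2937]
orientation: [0.169, 0.739, 0.623, 0.192]
contact_force: [-0.7, -0.7, -4.6]
gripper_width: 0.502
gripper_force: 63.3
```

```bash
cat >> h.py <<'E'
L=np.array([.5895,-.1731,.0973]);A=np.radians(178.35);N=np.array([.5*np.cos(A),.5*np.sin(A),.8660])
def goal(P,off=0,axis=np.array([0,0,-1.]),tip=np.array([0,0,.0803])):
    # axis, tip: pin direction (up) and lower end, tool frame; returns tool shift /30mm, turn /90deg
    R,t=tool(bot.sense());a=R@axis
    v=np.cross(a,N);r=v/np.linalg.norm(v)*np.arctan2(np.linalg.norm(v),a@N) if np.linalg.norm(v)>1e-9 else v
    R2=Ro.from_rotvec(r).as_matrix()@R
    T=P+off*N-R2@tip
    print("shift",(R.T@(T-t)/.03).round(3),"turn",(R.T@r/(np.pi/2)).round(4))
E
python3 - <<'E'
from h import *
st();goal(L+.08*N,.06);goal(L+.08*N,0);wrist('w4')
for n in("scene","top"):
    p,d=bot.read_camera(n);np.savez(n+"2",p=p,d=d)
    c=bot.camera_params(n);R,t=tool(bot.sense())
    for k in(-.0187,.0803):
        x=c["K"]@(c["R"]@(t+R[:,2]*k)+c["t"]);print(n,(x[:2]/x[2]).round(1))
    x=x[:2]/x[2];u,v=x.astype(int);cv2.imwrite(f"pics/{n}2.png",cv2.resize(p[v-50:v+50,u-60:u+60],(720,600),interpolation=3)[:,:,::-1])
E
```

```text
t 12.3 pos [ 0.475  -0.1708  0.2937] x [0.151 0.986 0.073] z [ 0.495 -0.011 -0.869] q [-0.84 -0.15  1.93  0.43  1.03 -0.83] w 0.502 gf 63.3 F [-0.7 -0.7 -4.6] T [-0.01  0.55 -0.02]
shift [0.038 0.03  0.235] turn [-0.0042 -0.0016 -0.    ]
shift [0.033 0.043 2.235] turn [-0.0042 -0.0016 -0.    ]
scene [195.4 149.6]
scene [211.  180.1]
top [335.8 234.3]
top [330.  216.7]
```

View pics/scene2.png

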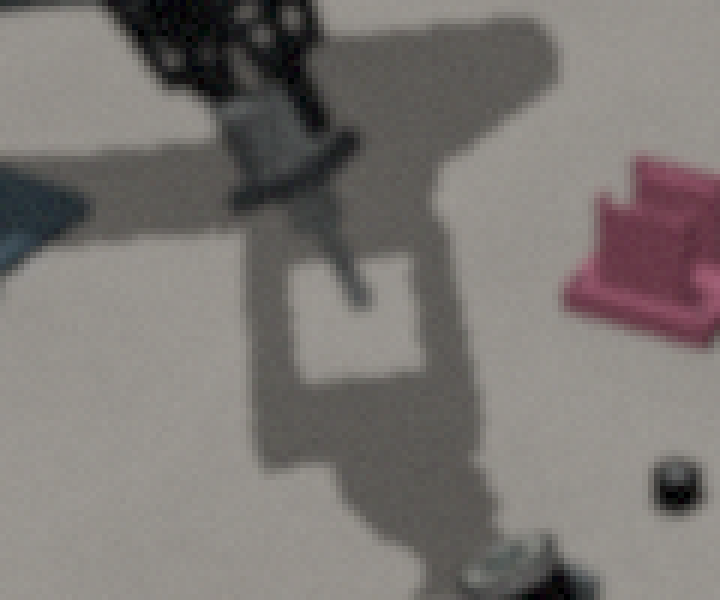

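The pin's lower end is at about (362,303) in the crop, and the prediction was (360,300). Now I'll check the pin's axis and end in the views.

```bash
cat > pin.py <<'E'
from h import *
import sys
def pin(n,W,proj,R,t):
    Q=(W-t)@R; m=(np.hypot(Q[...,0],Q[...,1])<.02)&(Q[...,2]>.038)&(Q[...,2]<.09)
    k,l,s,_=cv2.connectedComponentsWithStats(m.astype(np.uint8))
    if k<2: print(n,"none");return
    i=1+s[1:,4].argmax();v,u=np.where(l==i);q=Q[l==i]
    c=np.c_[u,v].mean(0);d=np.linalg.svd(np.c_[u,v]-c)[2][0]
    a,b=proj(t+R[:,2]*.04),proj(t+R[:,2]*.0803);e=(b-a)/np.linalg.norm(b-a);d*=np.sign(d@e)
    off=(c-a)-((c-a)@e)*e
    ang=np.degrees(np.arctan2(e[0]*d[1]-e[1]*d[0],e@d))
    tipd=((np.c_[u,v]-b)@e).max()
    print(n,len(u),"angle err",ang.round(2),"perp off px",off.round(2),"tip overrun px",tipd.round(2),"px/mm",(np.linalg.norm(b-a)/40.3).round(3),"Q mean",q.mean(0).round(4))
    b_=np.polyfit(q[:,2],q[:,:2],1);print("   depth line slopes x,y deg",np.degrees(b_[0]).round(2),"at tip xy",(b_[0]*.08+b_[1]).round(4),"zmax",np.percentile(q[:,2],98).round(4))
def run(tag,R,t):
    for n in("scene","top"):
        c=bot.camera_params(n)
        def pr(X,c=c): x=c["K"]@(c["R"]@X+c["t"]);return x[:2]/x[2]
        pin(n,cloud(n,np.load(n+tag+".npz")["d"]),pr,R,t)
    a=np.load("w4.npz" if tag=="2" else "w"+tag+".npz");c=bot.camera_params("wrist");M=np.linalg.inv(c["mount"])
    def pw(X):
        x=M[:3,:3]@(a["R"].T@(X-a["t"]))+M[:3,3];r=np.hypot(x[0],x[1]);th=np.arctan2(r,x[2]);return np.array([c["K"][0,2],c["K"][1,2]])+c["K"][0,0]*th*x[:2]/r
    pin("wrist",wcloud(a["d"],a["R"],a["t"]),pw,a["R"],a["t"])
if __name__=="__main__":
    R,t=tool(bot.sense());run(sys.argv[1],R,t)
E
python3 pin.py 2
```

```text
scene 66 angle err 0.03 perp off px [-0.55  0.28] tip overrun px 0.77 px/mm 0.341 Q mean [-0.0039  0.0025  0.0594]
   depth line slopes x,y deg [-0.35  0.43] at tip xy [-0.004   0.0027] zmax 0.0806
top 16 angle err 87.89 perp off px [ 0.82 -0.27] tip overrun px 1.57 px/mm 0.178 Q mean [0.0003 0.0045 0.0702]
   depth line slopes x,y deg [-7.56 -2.97] at tip xy [-0.001  0.004] zmax 0.0783
wrist none
```

The pin is aligned with the tool axis to within about 0.5°, so I advance to the focus.

Call:
servo_tool(targets=[[0, 0.03, 0.04, 0.25, -0.004, -0.0016, 0], [0, 0, 0, 0.33, 0, 0, 0], [0, 0, 0, 0.33, 0, 0, 0], [0, 0, 0, 0.33, 0, 0, 0], [0, 0, 0, 0.33, 0, 0, 0], [0, 0, 0, 0.33, 0, 0, 0], [0, 0, 0, 0.25, 0, 0, 0], [0, 0, 0, 0, 0, 0, 0], [0, 0, 0, 0, 0, 0, 0], [0, 0, 0, 0, 0, 0, 0]])

```text
time_s: 13.28
tool_pos: [0.5103, -0.1719, 0.2402]
orientation: [0.174, 0.738, 0.623, 0.194]
contact_force: [0.3, -0.9, -3.1]
gripper_width: 0.499
gripper_force: 63.3
```

```bash
python3 - <<'E'
from h import *
st();goal(L+.08*N);wrist('w5')
for n in("scene","top"):
    p,d=bot.read_camera(n);np.savez(n+"5",p=p,d=d)
p=np.load("scene5.npz")["p"];c=bot.camera_params("scene")
for X in(L,L+.08*N): x=c["K"]@(c["R"]@X+c["t"]);x=x[:2]/x[2];print(x.round(1),((x-[180,130])*6).round())
q=cv2.resize(p[130:260,180:300],(720,780),interpolation=3)[:600]
cv2.imwrite("pics/s5.png",cv2.resize(p[160:260,180:300],(720,600),interpolation=3)[:,:,::-1])
E
python3 pin.py 5
```

```text
t 13.28 pos [ 0.5103 -0.1719  0.2402] x [0.15  0.986 0.07 ] z [ 0.502 -0.015 -0.864] q [-0.77 -0.04  1.98  0.47  0.85 -0.85] w 0.499 gf 63.3 F [ 0.3 -0.9 -3.1] T [ 0.07  0.57 -0.04]
shift [ 0.024 -0.101  0.101] turn [ 0.002   0.0002 -0.    ]
[233.3 222.7] [320. 556.]
[221.5 199.8] [249. 419.]
scene 60 angle err 0.21 perp off px [-0.31  0.16] tip overrun px 1.2 px/mm 0.332 Q mean [-0.0044  0.0046  0.0599]
   depth line slopes x,y deg [-0.6   0.53] at tip xy [-0.0046  0.0048] zmax 0.0813
top 13 angle err -72.63 perp off px [ 1.34 -0.42] tip overrun px 1.63 px/mm 0.162 Q mean [-0.0008  0.0055  0.0709]
   depth line slopes x,y deg [ -1.49 -10.37] at tip xy [-0.001   0.0039] zmax 0.0811
wrist none
```

View pics/s5.png

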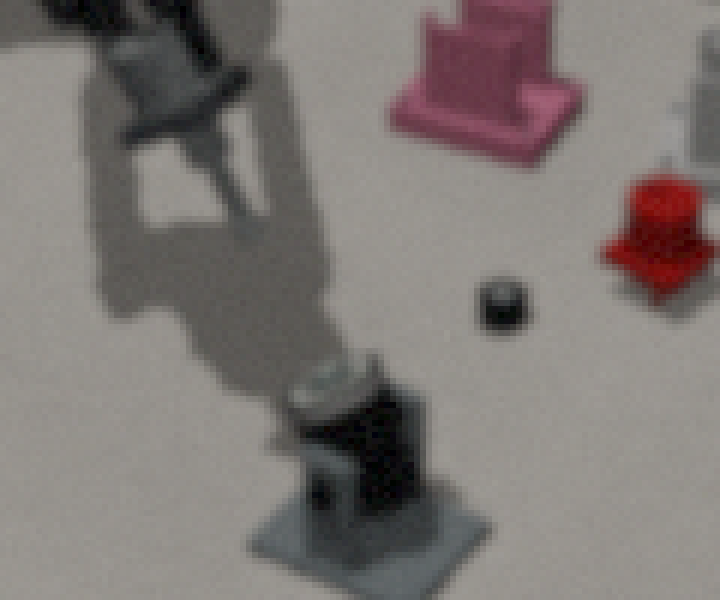

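The tip is at about (245,238) in the crop, predicted (249,239). The lens ring looks centred near (335,381), but I predicted (320,376), so I'll check this against the depth.

```bash
python3 - <<'E' 2>&1
from h import *
from lens import fit
print('---')
a=np.load("scene5.npz");W=cloud("scene",a["d"])
g=a["p"].sum(2)/3
print(g[216:234,226:248].astype(int));print((W[216:234,226:248,2]*1000).astype(int))
for n,f in(("scene","scene5"),("scene","scene0")):
    a=np.load(f+".npz");W=cloud(n,a["d"])
    q=W[216:234,222:250].reshape(-1,3);q=q[(np.linalg.norm(q-L,axis=1)<.045)&(abs((q-L)@N)<.008)]
    print(n,len(q),"ctr",((q.min(0)+q.max(0))/2).round(4),q.mean(0).round(4),np.linalg.svd(q-q.mean(0))[2][2].round(3))
a=np.load("top0.npz");W=cloud("top",a["d"]);q=W[165:220,295:345].reshape(-1,3)
q=q[(np.linalg.norm(q-L,axis=1)<.045)&(abs((q-L)@N)<.006)];print("top",len(q),((q.min(0)+q.max(0))/2).round(4),q.mean(0).round(4))
E
```

```text
wrist ellipse 272.79859161376953 281.5963668823242 (31.443965911865234, 32.04835891723633) 110.86715698242188
wrist 823 ctr [ 0.5908 -0.1733  0.0991] n [-0.503  0.014  0.864] tilt 30.2 az 178.4 sd 0.0008745299999518711
wrist base 1481 [ 0.59  -0.169  0.011] ((612.6519775390625, -173.8536834716797), (79.89787292480469, 101.36748504638672), 88.32349395751953)
top ellipse 322.5277404785156 194.11912155151367 (15.631086349487305, 16.131633758544922) 53.26100158691406
top 215 ctr [ 0.5922 -0.1731  0.0997] n [-0.53  -0.003  0.848] tilt 32.0 az -179.6 sd 0.0022543826313919787
top base 547 [ 0.611 -0.17   0.011] ((615.9677124023438, -176.66400146484375), (151.46697998046875, 134.52438354492188), 0.5265407562255859)
---
[[ 90  89  85  87  88  88  86  87  90  90 102 126 139 145 145 143 145 145
  147 145 143 143]
 [ 86  87  84  86  87  89  88  87  87  91  95 118 134 142 143 145 141 142
  145 145 146 146]
 [ 88  91  87  85  86  88  86  89  89  92  91 105 122 131 131 124 127 133
  141 144 144 145]
 [ 86  85  88  88  84  86  85  89  94  98  97 103 117 127 123 107 102 120
  138 144 144 145]
 [ 84  
[... 2508 characters left out ...]
 2  87  91  94  90  94  96  97  95  98  96  97  94  96  92  96  92  89
   89  89  84  78]
 [  1  -1  84  89  95  89  93  96  94  93  93  92  91  92  92  90  87  87
   88  84  83  60]
 [  0  -4  76  84  83  88  88  91  93  92  87  89  90  91  88  88  85  87
   85  79  80  57]
 [ -4  -1  -2  79  82  83  88  86  88  85  85  84  85  83  84  85  85  83
   82  82  66  58]
 [ -1  -4   3   0  73  81  81  82  85  80  84  85  83  85  83  84  82  78
   79  71  66  49]]
scene 111 ctr [ 0.5959 -0.1734  0.0966] [ 0.5971 -0.1785  0.0982] [ 0.473  0.015 -0.881]
scene 109 ctr [ 0.5962 -0.1739  0.0965] [ 0.5972 -0.1774  0.0984] [ 0.473  0.017 -0.881]
top 334 [ 0.5926 -0.1735  0.0983] [ 0.5928 -0.1724  0.0993]
```

Comparing the cameras against the robot's own grasp data, the wrist estimate reads about 2 mm low in x. The combined lens position is (0.593, -0.173, 0.097), and the pin sits about -1.2 mm along tool x. I'll correct for both.

```bash
sed -i 's/^L=.*;A=/L=np.array([.5930,-.1728,.0972]);A=/' h.py; cat h.py | grep ^L=; python3 -c "
from h import *
st();goal(L+.08*N,tip=np.array([-.0012,0,.0803]))"
```

```text
L=np.array([.5930,-.1728,.0972]);A=np.radians(178.35);N=np.array([.5*np.cos(A),.5*np.sin(A),.8660])
t 13.43 pos [ 0.5101 -0.1721  0.2405] x [0.15  0.986 0.069] z [ 0.503 -0.016 -0.864] q [-0.77 -0.04  1.98  0.47  0.85 -0.85] w 0.499 gf 63.3 F [ 0.2 -0.4 -3.8] T [0.07 0.61 0.03]
shift [ 0.098 -0.005  0.173] turn [0.0025 0.0006 0.    ]
```

Call:
servo_tool(targets=[[0, 0.05, 0, 0.09, 0.0025, 0.0006, 0], [0, 0.05, 0, 0.08, 0, 0, 0], [0, 0, 0, 0, 0, 0, 0], [0, 0, 0, 0, 0, 0, 0], [0, 0, 0, 0, 0, 0, 0], [0, 0, 0, 0, 0, 0, 0]])

```text
time_s: 13.93
tool_pos: [0.513, -0.1691, 0.2356]
orientation: [0.172, 0.738, 0.623, 0.193]
contact_force: [-0.5, -0.9, -3.2]
gripper_width: 0.5
gripper_force: 63.3
```

```bash
python3 - <<'E'
from h import *
st();goal(L+.08*N,tip=np.array([-.0012,0,.0803]));wrist('w6')
for n in("scene","top"):
    p,d=bot.read_camera(n);np.savez(n+"6",p=p,d=d)
E
python3 pin.py 6
```

```text
t 13.93 pos [ 0.513  -0.1691  0.2356] x [0.15  0.986 0.071] z [ 0.499 -0.014 -0.866] q [-0.75 -0.03  1.98  0.46  0.84 -0.84] w 0.5 gf 63.3 F [-0.5 -0.9 -3.2] T [ 0.    0.59 -0.01]
shift [-0.007  0.01  -0.012] turn [-0.0005 -0.0003 -0.    ]
scene 62 angle err -1.15 perp off px [-0.33  0.17] tip overrun px 0.95 px/mm 0.331 Q mean [-0.0041  0.0041  0.0592]
   depth line slopes x,y deg [0.88 0.95] at tip xy [-0.0038  0.0044] zmax 0.0804
top 12 angle err -77.32 perp off px [ 1.13 -0.36] tip overrun px 1.69 px/mm 0.159 Q mean [-0.0002  0.0054  0.0718]
   depth line slopes x,y deg [ 5.28 -9.05] at tip xy [0.0005 0.0041] zmax 0.08
wrist none
```

View pics/w6.png

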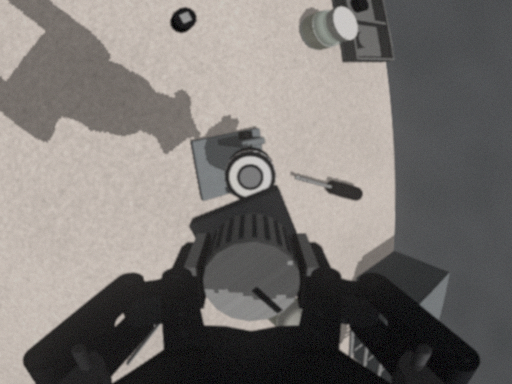

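The lens ring is fully visible at about (250,176), with the chuck top at (252,280) in the same view. I can compare the two directly in the tool frame.

Run:
```python
from h import *
a=np.load("w6.npz");Q=wcloud(a["d"],np.eye(3),np.zeros(3));g=a["p"].mean(2)
m=(abs(Q[...,2]-.16)<.02)&(np.hypot(Q[...,0],Q[...,1])<.04)
f=np.zeros_like(m);f[140:205,215:285]=1;m&=f
q=Q[m&(g>120)];q=q[abs(q[:,2]-np.median(q[:,2]))<.005]
n=np.linalg.svd(q-q.mean(0))[2][2];n*=np.sign(-n[2]);c,r=cv2.minEnclosingCircle(q[:,:2].astype(np.float32)*1000)
print("ring",len(q),"mean",q.mean(0).round(4),"circle mm",np.round(c,2),round(r,2),"normal",n.round(4))
d=a["d"];k=(abs(Q[...,2]+.034)<.006)&(np.hypot(Q[...,0],Q[...,1])<.03)
s=Q[k];print("sleeve top z",np.median(s[:,2]).round(4),len(s))
x=s[abs(s[:,2]-np.median(s[:,2]))<.003];c,r=cv2.minEnclosingCircle(x[:,:2].astype(np.float32)*1000);n=np.linalg.svd(x-x.mean(0))[2][2]
print("circle",np.round(c,2),round(r,2),"mean",x.mean(0).round(4),"normal",n.round(4))
```

```text
ring 1041 mean [-0.0009 -0.0018  0.1569] circle mm [-6.12  0.98] 26.74 normal [ 0.0069  0.0026 -1.    ]
sleeve top z -0.0346 7458
circle [4.72 0.36] 29.04 mean [ 0.0002 -0.0007 -0.0347] normal [ 0.0115 -0.0017 -0.9999]
```

In the wrist view, the lens centre is within about 1.5 mm of the pin axis. The lens normal is within about 0.7° of it, and the stand-off agrees to about 2 mm, so I'm handing in.

```bash
python3 -c "
from h import *
st();print(bot.finish_job())"
```

```text
t 14.08 pos [ 0.513  -0.1691  0.2356] x [0.15  0.986 0.071] z [ 0.499 -0.014 -0.866] q [-0.76 -0.03  1.98  0.46  0.84 -0.84] w 0.501 gf 63.3 F [-0.4  1.  -4. ] T [0.01 0.53 0.02]
the job is handed in; nothing more can be done
None
```

I clamped the pin, lifted chuck and pin out together, and handed in at 14.1 s with the chuck held still and the pin's lower end within about 2–3 mm of the focus and 1° of the lens axis by my own measurements; no verdict came back.

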